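# Index the lens to the lamp and hold the lamp dial at its third click

### The arm

A 6-joint arm with a two-finger parallel gripper is mounted at the origin on the work surface. World frame = base frame: x ahead of the robot, y to its left, z up, the work surface at z = 0. Lengths are in m, angles in rad, forces in N, time in s.
With the tool pointing down it reaches from about 0.3 to 0.825 m from the base axis. Payload 5.4 kg.
Tool frame: the origin (TCP) lies on the mounting face of the last link; the fingertips stand 190 mm ahead of it and the grasp point (between the pads) lies 171 mm ahead of it (bot.hold_point_z is the distance from the TCP to the grasp point, in m); z points along the fingers, y is the line along which they close (so a half turn about z gives the same grasp; the last joint's range is limited). The gripper opens to 92 mm and grips with 3 to 60 N. Pads are 20 mm wide; open, the fingers measure 128 mm over their backs; the gripper's body (75 mm by 189 mm) begins 69 mm behind the grasp point.
Start: joints at [1.022, 0.158, 1.597, -0, 1.386, -0.21], TCP at [0.191, 0.542, 0.405] pointing down, gripper open.
Joint ranges: [-2.91, 2.91], [-0.94, 2.29], [0.18, 2.7], [-1.29, 4.43], [0.17, 2.64], [-3, 3]. Speed limits (rad/s): [2.57, 2.57, 3.14, 3.14, 3.14, 3.14].

### API

Orientations are given as a unit quaternion [x, y, z, w].
In Python, from cell import bot gives the robot as it stands.
- The arm moves only by the tool servo_tool, never from a script. Its argument "series" is text: rows parted by semicolons, each of 7 numbers parted by spaces: the shift along the world's x, y, z in units of 1 m (1.0 is 1 m), then the turn, a rotation vector about the world's x, y, z in units of 180 degrees (1.0 is 180 degrees), then the opening in per cent of the stroke, from 0 (shut) to 100 (fully open). A call has 1 to 12 rows; each row is the pose to reach, as a shift and turn from the pose commanded when the call began, turning the shorter way round; what a row does not reach only later rows make up. A row lasts 1/8 s, in which the tool goes at most 62.5 mm and 10.7 degrees, less where a joint would pass 70% of its speed; a pose out of reach is approached as far as the arm can. A call with a number of a shift or a turn outside -1 to 1 is refused whole. A call with a gripper value outside its range is refused whole. The fingers move at their own pace and stop on an object; "newtons" is the grip in N (left out, the last holds). Time passes only in rows, so rows that repeat a pose let the fingers close. It gives the time, the measured TCP pose, the force, the opening and the grip force at its end, in the units of the state.
- bot.read_state(): the state, without advancing time (a new reading comes with each control period).
- bot.snapshot(name): name is "side" or "top" or "wrist"; returns a dict with "pixels" (420x560x3 uint8, red, green, blue), "intrinsics" (3x3 intrinsics, pixels), "xyz" and "attitude" of the camera in the world. Camera axes: x right, y down, z forward; pixel columns grow to the right and rows downward; lengths in m; the calibration is good to about 2 mm. A picture is of the moment at which its call begins. There is no depth.
- bot.hand_in(): hands the job in; it is judged then, once.
The state is a dict: "time": time; "joint_positions": joint angles; "joint_vel": joint speeds; "tau": joint torques, N m; "eef_pos": TCP position; "eef_rot": TCP orientation; "ft_force": force on the tool from outside, world axes, zero at the start; "torque": the same for the moment, N m; "width": opening from 0.0 (shut) to 1.0 (fully open); "finger_force": force on a finger pad.
Only numpy, scipy, OpenCV 4.12 (cv2) and the standard library are available. Lean on these libraries where they do the work, as an engineer would, in place of code of your own. Each camera call takes 0.05 s, during which the arm holds its last target. There are 200 camera calls.

### The job

Point the turret's lens at the lamp: pull the sprung index plunger up by its knob, swing the turret head round until the lens faces the lamp with the round globe (not the straight-sided dark-reference can), let the plunger drop fully home in the slot there and let go of it. Only then turn the spring-return dial of the lamp driver clockwise (seen from above) by its upright post, past the first two clicks to the third, short of the end stop, and finish still holding it there, because it springs back when let go. Leave the other things on the desk where they are.

Things in the scene. Friction and masses are not known exactly. Their poses are not given: they have to be found in the camera images.
- turret: Fixed round aluminium base of the lens turret, 184 mm across, 12 mm high. Origin at the centre of its underside, z up; the head turns about this axis. On its -x half (towards the robot) a steel index ring, mean radius 76 mm, 24 mm wide, top 22 mm above the desk, has three slots 10 mm deep and wide: one straight towards the turret's -x, the others 60 degrees either side of it.
- head (a joint): Angle of the grey turret head (disc 100 mm across, top 36 mm above the desk) about the turret's axis, rad, counter-clockwise seen from above positive; 0 at the start, plunger in the middle slot, lens looking along the turret's +x. Side slots at +1.047 and -1.047, stops at +-1.35. Light friction (0.05 N m) keeps it where it is left.
- lens_front (a point): Centre of the front glass of the black lens (47 mm across), 48 mm from the turret axis, 66 mm above the desk. Axes of the head: x points out of the lens, z up. The lens sits in a socket on an upright grey gimbal plate (62 mm wide, top 96 mm above the desk) on the head; the plunger is on an arm on the head's opposite side.
- plunger (a joint): Lift of the sprung index plunger, m: 0 fully home in a slot, 0.018 at its upper stop. The round-nosed pin (8 mm) is clear of the slot and the head free to turn at 0.009 or more; between slots a released pin rests on the ring at about 0.0085. Spring 3 N down at 0, 5 N at the top. Released within about 2 mm of a slot the pin centres itself and drops in.
- plunger_knob (a point): Point on the plunger's axis, 76 mm from the turret axis, in its black knob: an upright cylinder 24 mm across, 60 to 92 mm above the desk when home (this point at 78 mm). It turns with the head and lifts with the plunger. The guide below it is 23 mm wide, top 56 mm above the desk; the knob is clear all round.
- lamp: Fixed lamp: a round foot, a thin stem and a white globe 34 mm across, its centre 66 mm above the desk, 83 mm in all. Origin under its centre on the desk. It stands 130 mm from the turret axis, 60 degrees to the left or to the right of the turret's +x; the dark-reference can stands on the other side.
- dark_can: Fixed dark-reference can: the same foot and stem with a straight-sided metal can 34 mm across on top, 88 mm high in all. Origin under its centre on the desk. Not to be pointed at.
- driver: Fixed lamp driver, an aluminium box 140 x 140 x 45 mm. Origin at the centre of its underside; the dial's vertical axis goes through it. On its top small upright pins (4 mm high) mark the clicks beside the dial: one pin at the first, a row of two at the second, a row of three at the third.
- dial (a joint): Angle of the spring-return dial, rad, 0 at rest, growing clockwise seen from above. Clicks (felt as ripples, none holds) at 0.42, 0.84 and 1.26; end stop at 1.62. Return torque 0.12 N m at 0, 0.18 at the third click, up to 0.09 more between clicks: at the post about 5 N to hold, 8 N at most to turn. Let go, it springs back to 0.
- dial_post (a point): Point on the axis of the dial's upright steel post, 83 mm above the desk. The post is 14 mm thick, from the dial's top (57 mm above the desk) to 97 mm, 34 mm from the dial's axis. At rest it lies 216 degrees counter-clockwise (from above) from the driver's +x: towards the robot and to its right; turning carries it to the robot's left. A pointer rib runs outward from it.
- motor_cap: Loose red motor cap, 30 mm across, 19 mm high; origin under its centre. Leave alone.
- hex_holder: Loose steel hex wrench holder, 75 x 28 x 22 mm with four wrenches standing up to 82 mm; origin under its centre. Leave alone.
- fc_case: Loose green-tinted flight controller case, 62 x 62 x 20 mm; origin under its centre. Leave alone.
- spare_lens: Loose black spare lens standing upright, 48 mm across, 40 mm high; origin under its centre. Leave alone.
- motor: Loose small metal motor with a thin shaft upward, 29 mm across, 34 mm high; origin under its centre. Leave alone.
- battery: Loose grey battery pack, 75 x 36 x 28 mm; origin under its centre. Leave alone.
- driver_tool: Loose screwdriver lying on the desk, 150 mm long; origin under its middle. Leave alone.
Things that resemble listed ones, but are neither listed nor needed, are in the scene too. What is shaped like the turret but red is not meant. What is shaped like the driver but red is not meant.

How it is judged:
By the outcome, as a careful person would: the job done as asked, in the order asked, and still so for the second after the job is handed in, while the arm keeps its last pose, push and grip.
It also fails if it takes over 51 s, if anything falls off the work surface, if the arm or the gripper's body presses on something with over 40 N, if the wrist force passes 120 N, or if a joint passes its speed limit or range.

## Working session

There is one attempt and no reset: what is moved stays moved. The work goes in short steps, Python scripts to look and compute and a tool call to move; the robot and the scene stay as the last step left them, time stands still between calls to the robot, and variables do not carry over. Pictures are saved under pics/ and viewed, at most 12 in all, crops included, and the job is handed in when it is done.

Besides the shell and the picture viewer there is one more tool, called after ">>>" as a command line: name --argument value ..., lists and objects as JSON in quotes. servo_tool: Moves the arm, as the interface text tells. Shifts and turns lie within -1 to 1; 1 stands for 1 m of shift or 180 degrees of turn. Its arguments: {"type":"object","properties":{"series":{"type":"string"},"newtons":{"type":"number"}},"required":["series"]}

```bash
mkdir -p pics; cat > h.py <<'E'
import numpy as np, cv2
from scipy.spatial.transform import Rotation as R
from cell import bot
def snap(n,f):
    s=bot.snapshot(n); cv2.imwrite(f'pics/{f}.png',cv2.cvtColor(s['pixels'],cv2.COLOR_RGB2BGR))
    np.savez(f'pics/{f}.npz',**{k:np.array(v) for k,v in s.items()}); return s
def att(a):
    a=np.array(a); return a if a.shape==(3,3) else R.from_quat(a).as_matrix()
def ray(f,u,v,z):
    s=np.load(f'pics/{f}.npz'); d=att(s['attitude'])@np.linalg.inv(s['intrinsics'])@[u,v,1]
    return s['xyz']+d*(z-s['xyz'][2])/d[2]
def proj(f,p):
    s=np.load(f'pics/{f}.npz'); q=s['intrinsics']@att(s['attitude']).T@(np.array(p)-s['xyz']); return q[:2]/q[2]
E
python3 - <<'E'
from h import *
for n in ['top','side']:
    s=snap(n,n+'0'); print(n,s['xyz'],s['attitude'],s['intrinsics'])
a=cv2.imread('pics/top0.png');
cv2.imwrite('pics/top0b.png',cv2.resize(a,(800,600),interpolation=cv2.INTER_CUBIC))
print(bot.read_state())
E
```

```text
top [ 0.36831922 -0.01601705  1.00173645] [-0.69833454  0.70974232 -0.06257184  0.06840667] [[387.47351357   0.         283.94937873]
 [  0.         387.47351357 214.39172604]
 [  0.           0.           1.        ]]
side [ 0.32667128 -0.66926483  0.73083834] [ 0.91331503 -0.14123703  0.0642661  -0.3765337 ] [[383.81002578   0.         286.77392706]
 [  0.         383.81002578 208.9174785 ]
 [  0.           0.           1.        ]]
{'time': 0.1, 'joint_positions': array([ 1.02189949e+00,  1.58937740e-01,  1.59810024e+00, -1.12758962e-05,
        1.38622254e+00, -2.10084397e-01]), 'joint_vel': array([-0.00077623, -0.00191678, -0.00305927,  0.00020515, -0.00011219,
       -0.00063306]), 'tau': array([ 3.54606973e-04, -3.86499667e+01, -3.22961783e+01,  7.03089195e-02,
        3.38607864e-02, -6.34321532e-05]), 'eef_pos': array([0.1909864 , 0.54208162, 0.40384729]), 'eef_rot': array([ 1.68596015e-01,  9.85684883e-01, -7.76657466e-04, -3.03782471e-04]), 'ft_force': array([-0.38692776,  0.10040069,  0.49121212]), 'torque': array([0.09304508, 0.06877467, 0.00672681]), 'finger_force': 0.0, 'width': 1.001527890991946}
```

View pics/top0b.png

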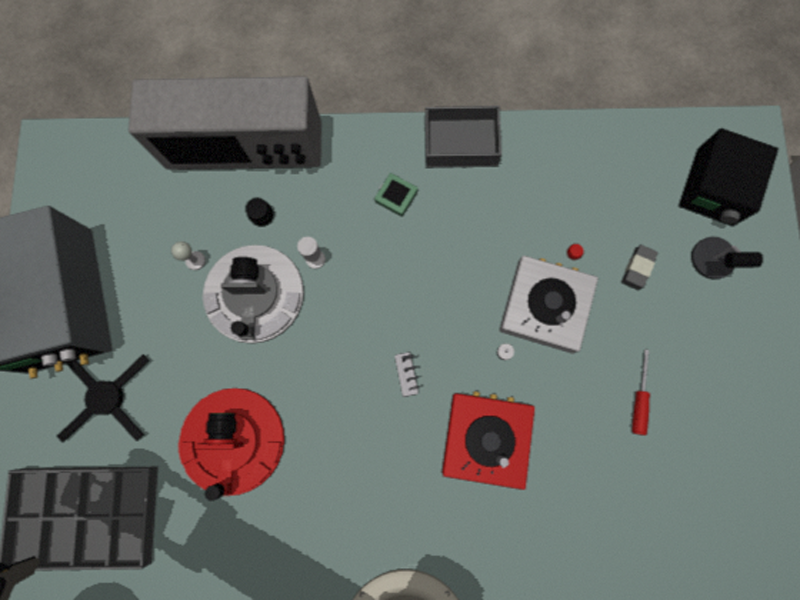

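View pics/side0.png

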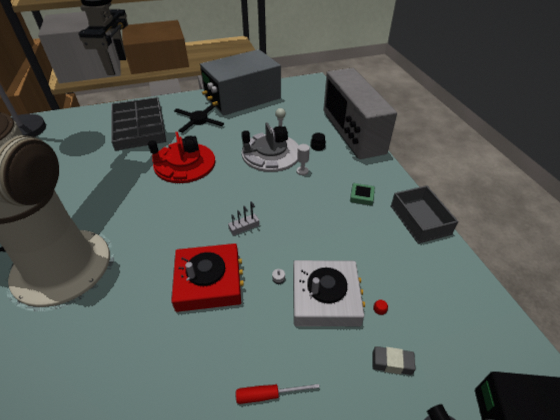

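The top view shows the grey turret at about (253,293), the globe to its left at (182,251) and the can to its right at (308,245), so the head must go to +1.047. The driver is at about (550,303). Next, enlarged crops of both.

```bash
python3 - <<'E'
import cv2,numpy as np
a=cv2.imread('pics/top0.png')
c=lambda x,y:cv2.resize(a[y:y+100,x:x+100],(400,400),interpolation=cv2.INTER_CUBIC)
# turret crop origin (115,155); driver crop origin (335,165)
cv2.imwrite('pics/c1.png',np.hstack([c(115,155),c(335,165)]))
E
```

```text
(no output)
```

View pics/c1.png

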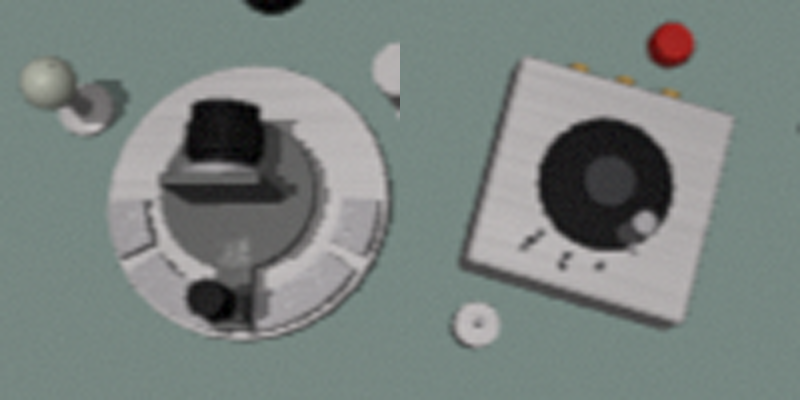

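```bash
python3 - <<'E'
from h import *
T=lambda u,v,z:ray('top0',115+u/4-.4,155+v/4-.4,z)
D=lambda u,v,z:ray('top0',335+(u-400)/4-.4,165+v/4-.4,z)
t=T(249,203,.012);k=T(212,301,.092);g=T(49,82,.066)
print('turret',t,'knob',k,'globe',g)
d=k-t;print('r',np.hypot(*d[:2]),'yaw',np.arctan2(-d[1],-d[0]));d=g-t;print('r',np.hypot(*d[:2]),'yaw',np.arctan2(d[1],d[0])-np.pi/3)
C=np.array([D(u,v,.045) for u,v in[(522,57),(735,117),(682,325),(463,265)]]);print(C,C.mean(0))
c=D(606,183,.057);p=D(645,222,.097);d=p-c
print('dial',c,'post',p,np.hypot(*d[:2]),np.degrees(np.arctan2(d[1],d[0])))
for i in range(4): e=C[i]-C[(i+1)%4];print(np.hypot(*e[:2]),np.degrees(np.arctan2(e[1],e[0])))
E
```

```text
turret [0.58299143 0.27070115 0.012     ] knob [0.50643404 0.26745096 0.092     ] globe [0.65127745 0.38393029 0.066     ]
r 0.07662634845923433 yaw 0.04242881239027156
r 0.13222639240390494 yaw -0.019081027145624763
[[ 0.63661091 -0.21787732  0.045     ]
 [ 0.59494618 -0.35012596  0.045     ]
 [ 0.46384436 -0.30713382  0.045     ]
 [ 0.50342724 -0.1740455   0.045     ]] [ 0.54970717 -0.26229565  0.045     ]
dial [ 0.5515241  -0.26294224  0.057     ] post [ 0.51991141 -0.27396234  0.097     ] 0.033478427581247076 -160.78158124021863
0.13865659564172336 72.51304582579681
0.1379710555067368 -18.155835393042103
0.13884993699044657 -106.56343212891986
0.14021098470367294 161.78320900721965
```

>>> servo_tool --series "0.05 -0.04 -0.01 0 0 0.02 60; 0.10 -0.08 -0.02 0 0 0.04 60; 0.15 -0.125 -0.03 0 0 0.06 60; 0.20 -0.17 -0.035 0 0 0.08 60; 0.25 -0.215 -0.04 0 0 0.1 60; 0.285 -0.25 -0.044 0 0 0.108 60; 0.305 -0.268 -0.044 0 0 0.108 60; 0.315 -0.275 -0.044 0 0 0.108 60; 0.315 -0.275 -0.044 0 0 0.108 60; 0.315 -0.275 -0.044 0 0 0.108 60" --newtons 20

```text
time: 1.35
eef_pos: [0.5052, 0.2684, 0.3606]
eef_rot: [-0.001, 1.0, 0.0, -0.0]
ft_force: [0.1, -0.5, -0.3]
width: 0.602
finger_force: 0.0
```

```bash
python3 - <<'E'
from h import *
s=snap('wrist','w1');print(s['xyz']);st=bot.read_state();print(st['eef_pos'],st['eef_rot'],st['width'])
print(proj('w1',(.5064,.2675,.092)),proj('w1',(.583,.2707,.036)))
E
```

```text
[0.43494075 0.26961947 0.34180819]
[0.50513162 0.26844341 0.36065191] [-1.17866047e-03  9.99999275e-01  9.01225443e-05 -2.30617527e-04] 0.5972724085654164
[272.90022496 210.61893186] [276.34792928 265.34985966]
```

View pics/w1.png

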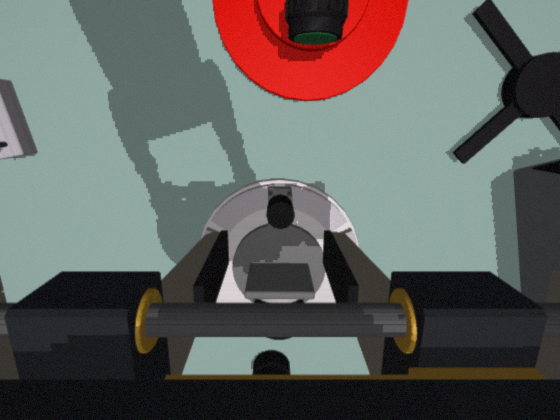

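The wrist view shows the knob top at about (281,213) and the turret disc centred at about column 280, so y is a few mm larger than measured from the top view.

```bash
python3 - <<'E'
from h import *
print(ray('w1',280.5,213,.092),ray('w1',280.5,240,.012))
# base outline fit: predicted edges for turret centre candidates
for c in [(.583,.2707),(.583,.273)]:
    print([proj('w1',(c[0]+.092*np.cos(a),c[1]+.092*np.sin(a),.012)).round(1) for a in (np.pi/2,np.pi,-np.pi/2)])
s=cv2.imread('pics/w1.png');cv2.imwrite('pics/w1c.png',cv2.resize(s[170:320,190:370],(720,600),interpolation=cv2.INTER_CUBIC))
E
```

```text
[0.50844464 0.27382105 0.092     ] [0.56358399 0.27536123 0.012     ]
[array([357.1, 256.2]), array([276.5, 176.1]), array([195.5, 255.8])]
[array([359.1, 256.2]), array([278.7, 176.1]), array([197.5, 255.8])]
```

View pics/w1c.png

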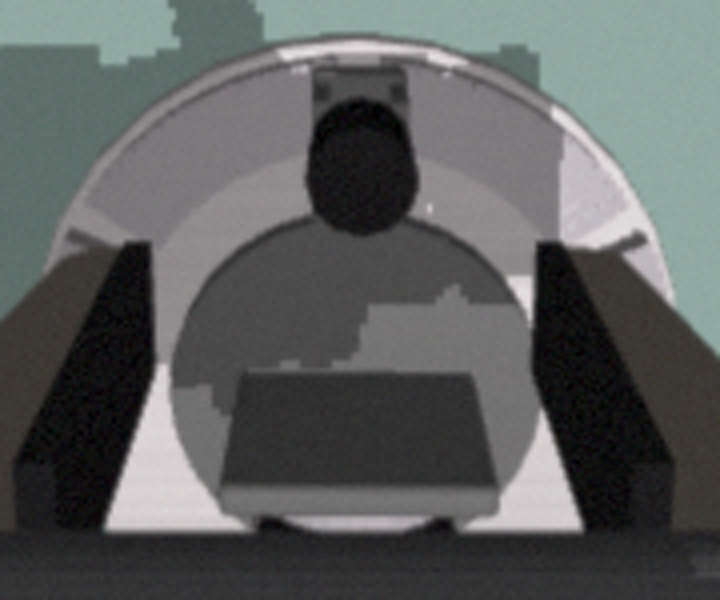

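>>> servo_tool --series "0.003 0.003 -0.03 0 0 0 60; 0.003 0.003 -0.06 0 0 0 60; 0.003 0.003 -0.09 0 0 0 60; 0.003 0.003 -0.109 0 0 0 60; 0.003 0.003 -0.109 0 0 0 60; 0.003 0.003 -0.109 0 0 0 60"

```text
time: 2.15
eef_pos: [0.5095, 0.2707, 0.253]
eef_rot: [-0.0, 1.0, 0.0, 0.001]
ft_force: [0.4, -0.0, -0.2]
width: 0.602
finger_force: 0.0
```

```bash
python3 - <<'E'
from h import *
s=snap('wrist','w2');a=cv2.imread('pics/w2.png');cv2.imwrite('pics/w2c.png',cv2.resize(a[150:330,150:410],(780,540),interpolation=cv2.INTER_CUBIC))
E
```

```text
(no output)
```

View pics/w2c.png

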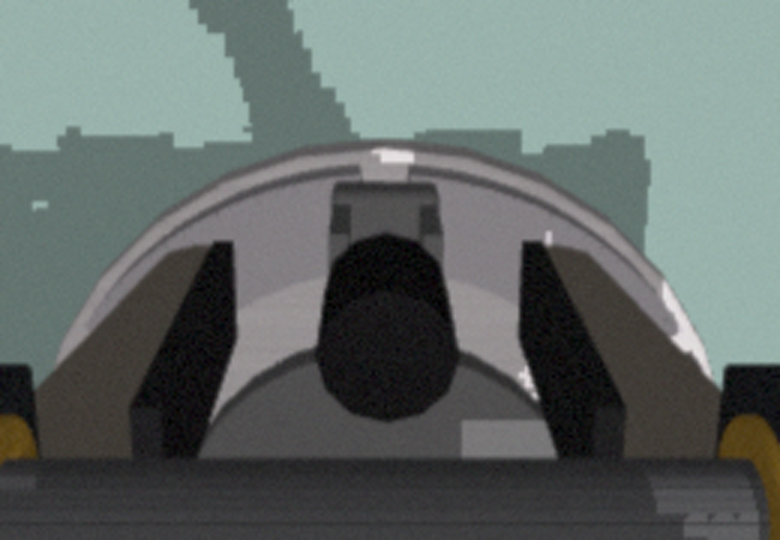

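>>> servo_tool --series "-0.001 0.001 0 0 0 0 35; -0.001 0.001 0 0 0 0 22; -0.001 0.001 0 0 0 0 20; -0.001 0.001 0 0 0 0 20; -0.001 0.001 0 0 0 0 20; -0.001 0.001 0 0 0 0 20" --newtons 20

```text
time: 2.95
eef_pos: [0.5082, 0.2714, 0.2519]
eef_rot: [-0.0, 1.0, 0.0, 0.0]
ft_force: [-0.3, 0.2, 1.1]
width: 0.255
finger_force: 20.0
```

```bash
python3 - <<'E'
from h import *
s=snap('wrist','w3');
print(ray('w2',150+387/3,150+355/3,.092))
E
```

```text
[0.51020056 0.27378718 0.092     ]
```

>>> servo_tool --series "0 0 0.007 0 0 0 20; 0 0 0.014 0 0 0 20; 0 0 0.014 0 0 0 20; 0 0 0.014 0 0 0 20"

```text
time: 3.5
eef_pos: [0.5081, 0.2712, 0.2655]
eef_rot: [-0.0, 1.0, -0.0, 0.0]
ft_force: [3.4, 2.0, -5.6]
width: 0.255
finger_force: 20.0
```

>>> servo_tool --series "0.0006 -0.0099 0 0 0 0.0417 20; 0.0026 -0.0197 0 0 0 0.0833 20; 0.0058 -0.0291 0 0 0 0.125 20; 0.0102 -0.038 0 0 0 0.1667 20; 0.0102 -0.038 0 0 0 0.1667 20; 0.0102 -0.038 0 0 0 0.1667 20"

```text
time: 4.25
eef_pos: [0.5183, 0.2334, 0.2656]
eef_rot: [-0.258, 0.966, -0.0, 0.0]
ft_force: [3.5, 0.5, -4.6]
width: 0.257
finger_force: 20.0
```

>>> servo_tool --series "0.0055 -0.0083 0 0 0 0.0416 20; 0.0121 -0.0157 0 0 0 0.0833 20; 0.0196 -0.0222 0 0 0 0.125 20; 0.0281 -0.0275 0 0 0 0.1667 20; 0.0281 -0.0275 0 0 0 0.1667 20; 0.0281 -0.0275 0 0 0 0.1667 20"

```text
time: 5.0
eef_pos: [0.546, 0.2057, 0.2654]
eef_rot: [-0.499, 0.866, -0.0, -0.001]
ft_force: [1.5, -4.1, -5.6]
width: 0.257
finger_force: 20.0
```

```bash
python3 - <<'E'
from h import *
snap('wrist','w4');a=cv2.imread('pics/w4.png');cv2.imwrite('pics/w4c.png',cv2.resize(a[130:340,140:420],(800,600),interpolation=cv2.INTER_CUBIC))
snap('top','t4');snap('side','s4')
E
```

```text
(no output)
```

View pics/w4c.png

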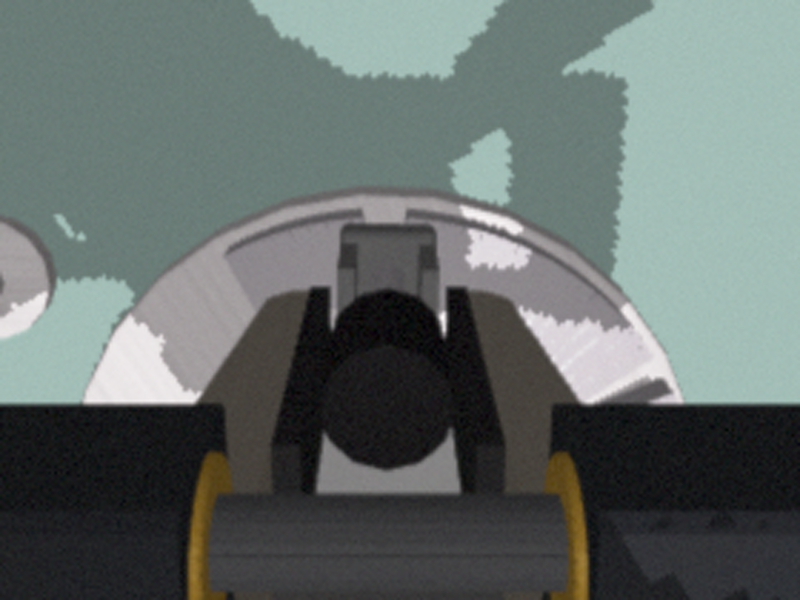

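Head is at the side slot (slot gap at crop (385,213), arm centred on it at 388). I'll lower and read the force.

>>> servo_tool --series "0 0 -0.004 0 0 0 20; 0 0 -0.008 0 0 0 20; 0 0 -0.012 0 0 0 20; 0 0 -0.0135 0 0 0 20; 0 0 -0.0135 0 0 0 20; 0 0 -0.0135 0 0 0 20"

```text
time: 5.9
eef_pos: [0.5461, 0.2057, 0.2522]
eef_rot: [-0.5, 0.866, -0.0, -0.001]
ft_force: [0.7, -5.6, -3.4]
width: 0.253
finger_force: 20.0
```

>>> servo_tool --series "0 0 0 0 0 0 28; 0 0 0 0 0 0 35; 0 0 0 0 0 0 45; 0 0 0 0 0 0 50; 0 0 0 0 0 0 50; 0 0 0 0 0 0 50"

```text
time: 6.65
eef_pos: [0.5464, 0.2058, 0.2522]
eef_rot: [-0.5, 0.866, 0.0, 0.0]
ft_force: [0.3, -0.3, 0.1]
width: 0.498
finger_force: 0.0
```

```bash
python3 - <<'E'
from h import *
snap('wrist','w5');a=cv2.imread('pics/w5.png');b=cv2.imread('pics/w4.png')
c=lambda a:cv2.resize(a[150:330,190:370],(400,400),interpolation=cv2.INTER_CUBIC)
cv2.imwrite('pics/w5c.png',np.hstack([c(b),c(a)]))
E
```

```text
(no output)
```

View pics/w5c.png

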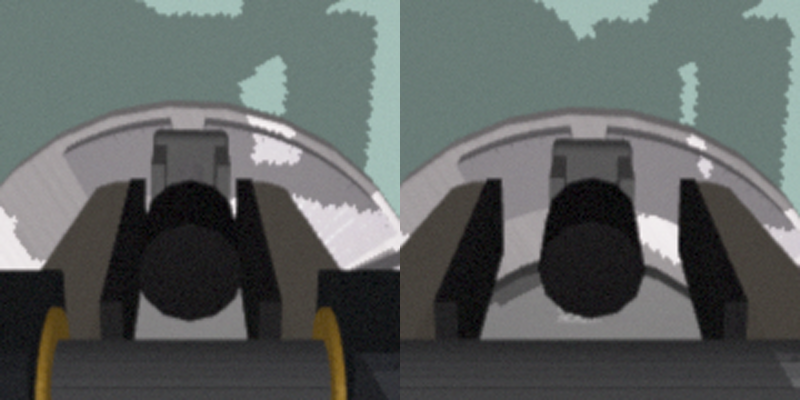

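>>> servo_tool --series "0 0 0.03 0 0 0 50; 0 0 0.07 0 0 0 50; 0 -0.02 0.108 0 0 -0.02 50; -0.005 -0.07 0.108 0 0 -0.05 50; -0.01 -0.125 0.108 0 0 -0.08 50; -0.01 -0.18 0.108 0 0 -0.11 50; -0.015 -0.235 0.108 0 0 -0.14 50; -0.015 -0.29 0.108 0 0 -0.17 50; -0.02 -0.345 0.108 0 0 -0.2 50; -0.026 -0.4 0.108 0 0 -0.2306 50; -0.026 -0.45 0.108 0 0 -0.2306 50; -0.026 -0.48 0.108 0 0 -0.2306 50"

```text
time: 8.2
eef_pos: [0.5199, -0.2766, 0.3602]
eef_rot: [-0.16, 0.987, -0.0, 0.0]
ft_force: [-1.1, -0.0, -0.2]
width: 0.504
finger_force: 0.0
```

>>> servo_tool --series "0 0 0 0 0 0 50; 0 0 0 0 0 0 50; 0 0 0 0 0 0 50"

```text
time: 8.57
eef_pos: [0.5206, -0.2729, 0.3602]
eef_rot: [-0.162, 0.987, 0.0, -0.0]
ft_force: [0.3, 1.3, -0.4]
width: 0.497
finger_force: 0.0
```

```bash
python3 - <<'E'
from h import *
snap('wrist','w6');snap('top','t6');print(proj('w6',(.5199,-.274,.097)),proj('w6',(.5505,-.2625,.057)))
a=cv2.imread('pics/w6.png');b=cv2.imread('pics/t6.png')
c=lambda a:cv2.resize(a,(400,400),interpolation=cv2.INTER_CUBIC)
cv2.imwrite('pics/w6c.png',np.hstack([c(a[130:330,180:380]),c(b[155:255,115:215])]))
E
```

```text
[273.04587522 209.21732578] [274.62116661 230.67134356]
```

View pics/w6c.png

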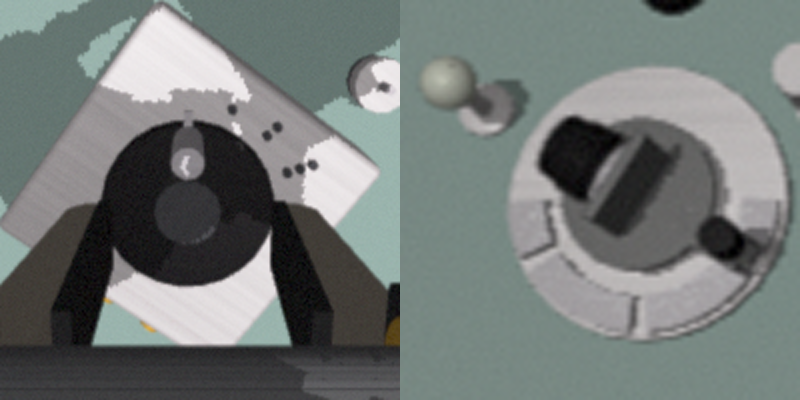

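Right panel: lens faces the globe with the knob at the side slot. The post is at w6 pixel (273.5,211.5), agreeing with the prediction (273,209). Descending onto it.

>>> servo_tool --series "-0.0005 -0.0012 -0.035 0 0 0 45; -0.0005 -0.0012 -0.07 0 0 0 45; -0.0005 -0.0012 -0.095 0 0 0 45; -0.0005 -0.0012 -0.105 0 0 0 45; -0.0005 -0.0012 -0.105 0 0 0 45; -0.0005 -0.0012 -0.105 0 0 0 25; -0.0005 -0.0012 -0.105 0 0 0 10; -0.0005 -0.0012 -0.105 0 0 0 10; -0.0005 -0.0012 -0.105 0 0 0 10; -0.0005 -0.0012 -0.105 0 0 0 10" --newtons 30

```text
time: 9.93
eef_pos: [0.52, -0.275, 0.2559]
eef_rot: [-0.161, 0.987, 0.001, -0.0]
ft_force: [-2.0, 4.5, 6.0]
width: 0.146
finger_force: 30.0
```

>>> servo_tool --series "-0.0013 0.0052 0 0 0 -0.05 10; -0.0018 0.0105 0 0 0 -0.1 10; -0.0014 0.0159 0 0 0 -0.15 10; -0.0002 0.0211 0 0 0 -0.2 10; -0.0002 0.0211 0 0 0 -0.2 10; -0.0002 0.0211 0 0 0 -0.2 10"

```text
time: 10.68
eef_pos: [0.5197, -0.2543, 0.256]
eef_rot: [0.151, 0.989, -0.0, -0.0]
ft_force: [-3.6, 1.1, 4.8]
width: 0.144
finger_force: 30.0
```

>>> servo_tool --series "0.0018 0.005 0 0 0 -0.05 10; 0.0046 0.0097 0 0 0 -0.1 10; 0.008 0.0139 0 0 0 -0.15 10; 0.012 0.0175 0 0 0 -0.2 10; 0.012 0.0175 0 0 0 -0.2 10; 0.012 0.0175 0 0 0 -0.2 10"

```text
time: 11.42
eef_pos: [0.5319, -0.2362, 0.256]
eef_rot: [0.449, 0.893, 0.001, -0.0]
ft_force: [-2.1, 4.8, 6.9]
width: 0.141
finger_force: 30.0
```

```bash
python3 - <<'E'
from h import *
snap('wrist','w7');snap('top','t7');print(bot.read_state()['torque'])
a=cv2.imread('pics/w7.png')
cv2.imwrite('pics/w7c.png',cv2.resize(a[110:320,140:420],(800,600),interpolation=cv2.INTER_CUBIC))
E
```

```text
[0.81142037 0.37180899 0.13359856]
```

View pics/w7c.png

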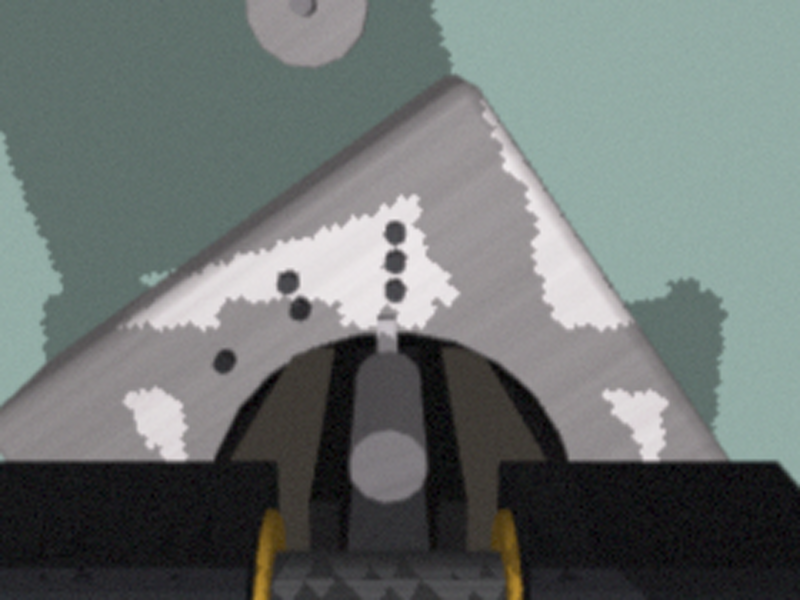

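The rib tip (387,325) is just short of the row of three pins (column 395), about 0.03–0.04 rad. I'll add a small nudge and check that it holds.

>>> servo_tool --series "0.001 0.0007 0 0 0 -0.012 10; 0.001 0.0007 0 0 0 -0.012 10; 0.001 0.0007 0 0 0 -0.012 10; 0.001 0.0007 0 0 0 -0.012 10; 0.001 0.0007 0 0 0 -0.012 10; 0.001 0.0007 0 0 0 -0.012 10"

```text
time: 12.28
eef_pos: [0.5328, -0.2356, 0.256]
eef_rot: [0.466, 0.885, 0.001, -0.0]
ft_force: [-2.3, 5.3, 7.3]
width: 0.146
finger_force: 30.0
```

```bash
python3 - <<'E'
from h import *
snap('wrist','w8');t=snap('top','t8')
a=cv2.imread('pics/w8.png');b=cv2.imread('pics/t8.png')
c=lambda a:cv2.resize(a,(400,400),interpolation=cv2.INTER_CUBIC)
cv2.imwrite('pics/w8c.png',np.hstack([c(a[170:290,220:340]),c(b[155:255,115:215])]))
E
```

```text
(no output)
```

View pics/w8c.png

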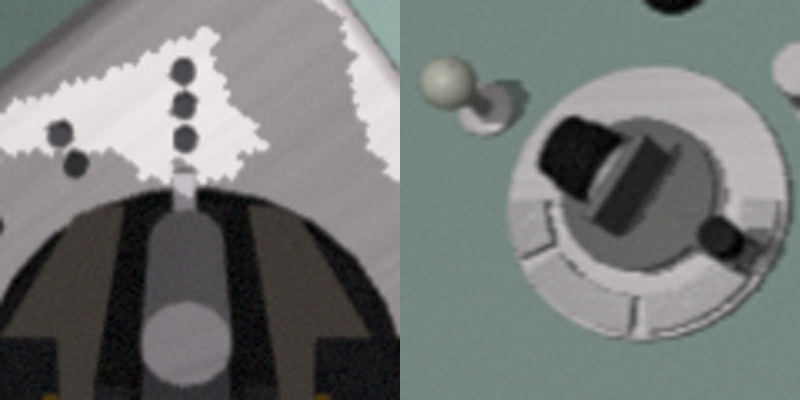

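The pointer (column 184) is now in line with the row of three pins (column 184), and the turret still faces the globe. I'm handing in.

```bash
python3 -c "from cell import bot; print(bot.hand_in())"
```

```text
the job is handed in; nothing more can be done
None
```

The job is handed in at about 12 s: the lens faces the globe lamp with the plunger home and released, and the arm is still holding the dial at the third click. The last pictures show both, but the judge's verdict was not returned.

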